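# Close the fittings carton and hold the spring bar over it

### The job

Close the open carton in the packing jig: fold its two short side flaps down flat first, then the long flap down flat over them. Then take the spring-loaded hold-down bar by its upright handle, pull it out over the carton until its pointer lines up with the line on the steel mark block, and keep it there: the program finishes while the gripper is still holding the bar at the mark. Leave the other things on the bench and the jig where they are.

Things in the scene. Friction and masses are not known exactly. Their poses are not given: they have to be found in the camera images.
- jig: fixed plywood board 300 x 400 x 12 mm (x -135 to 165 mm, y +-200) with an open cardboard carton on it, 130 mm along x, 150 along y, rim 92 mm above the bench. Origin on the bench under the carton's centre; x away from the robot (turned by the jig's yaw), y left, z up. Guide rods and end blocks, up to 52 mm high, run along x at y = +-108 mm
- flap_left (a joint): short side flap on the jig's left, rad: 0 = folded flat over the carton's mouth, pi/2 = straight up, more = leaning outward (to 2.1); stiff crease, stays where it is left (about 0.5 N at its free edge moves it). Panel 55 mm from crease to free edge, 120 mm wide along jig x, 3 mm thick
- flap_left_hinge (a point): middle of that flap's crease, +75 mm in jig y and 94 mm above the bench; its axes turn with the flap and equal the jig's when the flap is flat
- flap_left_edge (a point): middle of that flap's free edge
- flap_right (a joint): short side flap on the jig's right, rad: 0 = folded flat over the carton's mouth, pi/2 = straight up, more = leaning outward (to 2.1); stiff crease, stays where it is left (about 0.5 N at its free edge moves it). Panel 55 mm from crease to free edge, 120 mm wide along jig x, 3 mm thick
- flap_right_hinge (a point): middle of that flap's crease, -75 mm in jig y and 94 mm above the bench; its axes turn with the flap and equal the jig's when the flap is flat
- flap_right_edge (a point): middle of that flap's free edge
- flap_long (a joint): long flap on the carton's near wall (facing the robot), rad: 0 = flat over the carton, pi/2 = straight up, more = leaning to the robot; stiff crease, stays where left (0.7 N at its free edge moves it). Panel 125 mm from crease to free edge, 150 mm wide along jig y, 3 mm thick
- flap_long_hinge (a point): middle of the long flap's crease, at jig x = -65 mm, 99 mm above the bench; its axes turn with the flap and equal the jig's when the flap is flat
- flap_long_edge (a point): middle of the long flap's free edge
- bar: aluminium bridge over the carton's width: crossbar 20 x 228 x 12 mm, underside 104 mm above the bench (3.5 mm over the closed long flap), two legs on the guide rods. Origin at bench level under its centre, axes as the jig's. Rests at jig x = 115 mm; slides up to 115 mm towards jig -x. Spring return: 5 N at rest, 11 N at 95 mm; flies back if let go
- bar_grip (a point): grip point of the bar's upright handle, on the crossbar's middle, 150 mm above the bench, axes as the jig's. The handle is a black plate 14 mm thick along x, 60 mm wide along y, standing from 116 to 166 mm above the bench: pinch it across x from above
- bar_pointer (a point): tip of the thin steel pointer (3 mm wide) that sticks out on the jig's right side from the bar's right leg, 48 mm above the bench, at the bar's x and jig y = -154 mm; it moves with the bar
- mark: steel mark block, 34 x 28 x 36 mm, fixed on the jig board to the right of the right guide rod, with a dark line across its top and down its inner face at its middle x; it is 55 to 95 mm nearer than the resting pointer. Origin under its centre, axes as the jig's
- mark_line (a point): the mark: inner end of the line on top of the mark block, axes as the jig's. The bar is at the mark when bar_pointer has the same jig x as this point
- tin: small closed metal tin, 44 mm across, 35 mm tall, standing on the jig board left of the carton; origin under its centre; leave it alone
- punch: steel pin punch, 12 mm thick, 80 mm long, lying on the jig board left of the carton; origin under its middle; leave it alone
- bottle: bottle, 66 mm across, 200 mm tall, on the bench; origin under its centre; leave it alone
- jar: jar, 72 mm across, 90 mm tall, on the bench; origin under its centre; leave it alone
- cup: steel bowl, 84 mm across, 60 mm tall, on the bench; origin under its centre; leave it alone
- hammer: hammer, 260 mm long, lying on the bench to the left; origin under its middle; leave it alone
- wrench: wrench, 180 mm long, lying on the bench to the left; origin under its middle; leave it alone
- screwdriver: screwdriver, 200 mm long, lying on the bench to the right; origin under its middle; leave it alone

How it is judged (in metres and radians):
On the way, in this order (a step that is already met when the one before it is completed fails the run):
1. both short side flaps are folded flat while the long flap is still open (value of joint each of flap_left, flap_right below 0.15 rad and value of joint flap_long above 0.6 rad), for 0.1 s.
2. the long flap is folded flat over them, the bar not yet at the mark (value of joint each of flap_left, flap_right, flap_long below 0.15 rad and x of bar_pointer in the frame of mark_line above 0.015 m), for 0.1 s.
3. the bar is pulled out by the gripper and held at the mark (value of joint each of flap_left, flap_right, flap_long below 0.15 rad and x of bar_pointer in the frame of mark_line between -0.006 and 0.006 m and linear speed of bar below 0.01 m/s and contact force between the fingers and bar above 4 N), for 0.3 s.
At the end, for the whole second after the job is handed in: All three flaps lie flat (each within 0.15 rad), the bar's pointer stands within 6 mm of the mark line along the jig's x, the bar is still (under 10 mm/s) and the fingers are holding it there (contact force above 4 N) when the program ends and for the second after (all of step 3); the arm keeps its last pose, push and grip.
It fails at once if another thing on the bench or the jig board is shifted by more than 40 mm (distance of any of tin, punch, bottle, jar, cup, hammer, wrench, screwdriver from where it was at the start of the episode above 0.04 m).
It also fails if it takes over 66 s, if anything falls off the work surface, if the arm or the gripper's body presses on something with over 40 N, if the wrist force passes 120 N, or if a joint passes its speed limit or range.

### The arm

A 6-joint arm with a two-finger parallel gripper is mounted at the origin on the work surface. World frame = base frame: x ahead of the robot, y to its left, z up, the work surface at z = 0. Lengths are in m, angles in degrees, forces in N, time in s.
With the tool pointing down it reaches from about 0.325 to 0.775 m from the base axis. Payload 9.3 kg.
Tool frame: the origin (TCP) lies on the centre line of the jaws, within the pads' length; the fingertips stand 14 mm ahead of it and the grasp point (between the pads) lies 5 mm behind it; z points along the fingers, y is the direction in which the jaws open and shut (so a half turn about z gives the same grasp; the last joint's range is limited). The gripper opens to 85 mm and grips with 20 to 120 N. Pads are 22 mm wide; open, the fingers measure 114 mm over their backs; the gripper's body (76 mm by 85 mm) begins 54 mm behind the grasp point. The pads swing forward as they close: fully open they stand 13 mm farther back than shut.
Start: joints at [60.699, 14.817, 1.232, 76.415, 0, 81.257], TCP at [0.193, 0.515, 0.245] pointing down, gripper open.
Joint ranges: [-174.27, 174.27], [-52.1, 104.24], [-59.71, 78.15], [-110.17, 111.67], [-87.03, 83.33], [-180, 180]. Speed limits (degrees/s): [127.2, 127.2, 159.86, 180, 180, 180].

### API

Orientations are given as a 3x3 rotation matrix whose columns are the frame's x, y, z axes.
In Python, from workcell import monitor, cams, order gives the robot as it stands. The module is installed in compiled form; this text tells all that it offers.
- The arm moves only by the shell command python3 -m inch 'ROWS' [FORCE]. ROWS is JSON, one flat list of numbers, 5 for each row, row after row: the shift along the world's x, y, z in mm, then the turn about the world's z in rad, then the finger opening in mm, from 0 to 85.4. A call has 1 to 20 rows; each row shifts and turns the pose as measured when the row begins; what a row does not reach is not made up. A row lasts 1/8 s, in which the tool goes at most 62.5 mm and 10.7 degrees, less where a joint would pass 70% of its speed; a pose out of reach is approached as far as the arm can. A call with a gripper value outside its range is refused whole. The fingers move at their own pace and stop on an object; FORCE is the grip in N (left out, the last holds). Time passes only in rows, so rows that do not move let the fingers close. It gives the time, the measured TCP pose, the force and the opening at its end, in the units of the state.
- monitor.read_state(): the state, without advancing time (a new reading comes with each control period).
- cams.snapshot(name): name is "side" or "top"; returns (picture, depth): 480x640x3 uint8, red, green, blue; 480x640 float32, m along the optical axis (not along the pixel's ray), 0 where there is no reading.
- cams.calibration(name): a dict with "vertical_fov" (degrees; the focal length in pixels is half the picture's height over the tangent of half this angle, whatever the lens; pixels are square), "cx", "cy" (the principal point, pixels), "R" (3x3) and "t" (3): a world point X has camera coordinates R X + t. Camera axes: x right, y down, z forward; pixel columns grow to the right and rows downward; lengths in m; the calibration is good to about 2 mm. A picture is of the moment at which its call begins. calibration takes no time and is no camera call.
- order.finish_job(): hands the job in, once; it reports no verdict.
The state is a dict: "time_s": time; "joints": joint angles; "qvel": joint speeds; "joint_efforts": joint torques, N m; "ee_pos": TCP position; "tool_rot": TCP orientation; "contact_force": force on the tool from outside, world axes, zero at the start; "ft_torque": the same for the moment, N m; "opening": opening from 0.0 (shut) to 1.0 (fully open).
Only numpy, scipy, OpenCV 4.12 (cv2) and the standard library are available. Lean on these libraries where they do the work, as an engineer would, in place of code of your own. Each camera call takes 0.05 s, during which the arm holds its last target. There are 200 camera calls.

## Working session

There is one attempt and no reset: what is moved stays moved. The work goes in short steps, Python scripts to look and compute and a shell command to move; the robot and the scene stay as the last step left them, time stands still between calls to the robot, and variables do not carry over. Pictures are saved under pics/ and viewed, about 8 in all and at most 12, crops included, and the job is handed in when it is done.

```bash
mkdir -p pics; cat > h.py <<'E'
import numpy as np,cv2
from workcell import monitor,cams,order
def K(n):
    c=cams.calibration(n);f=240/np.tan(np.radians(c["vertical_fov"])/2);return c,f,np.array(c["R"]),np.array(c["t"])
def cloud(n,d):
    c,f,R,t=K(n);v,u=np.mgrid[:480,:640]
    P=np.stack([(u-c["cx"])/f*d,(v-c["cy"])/f*d,d],-1)
    W=(P-t)@R; W[d==0]=np.nan; return W
def proj(n,X):
    c,f,R,t=K(n);p=np.atleast_2d(X)@R.T+t
    return np.c_[p[:,0]/p[:,2]*f+c["cx"],p[:,1]/p[:,2]*f+c["cy"]]
def snap(n,tag):
    im,d=cams.snapshot(n);np.savez(f"pics/{tag}.npz",im=im,d=d)
    cv2.imwrite(f"pics/{tag}.png",im[:,:,::-1]);return im,d,cloud(n,d)
E
python3 - <<'E'
from h import *
for n in("top","side"):
    snap(n,n+"0");c,f,R,t=K(n);print(n,f,-R.T@t,R.round(2).tolist(),{k:v for k,v in c.items() if k not in "Rt"})
print(monitor.read_state())
E
```

```text
top 451.3628100535082 [0.33792066 0.07238797 1.55140216] [[-0.01, -1.0, 0.01], [-0.99, 0.01, -0.13], [0.13, -0.01, -0.99]] {'vertical_fov': 56.001214606941275, 'cx': 326.0632895056538, 'cy': 238.228099885521}
side 549.3030862903864 [-0.056756   -0.68847355  1.10242596] [[0.78, -0.62, 0.0], [-0.44, -0.57, -0.7], [0.43, 0.54, -0.72]] {'vertical_fov': 47.202694616166205, 'cx': 318.92762069910134, 'cy': 239.7600316142673}
{'time_s': 0.1, 'joints': array([6.06998746e+01, 1.48479251e+01, 1.19363841e+00, 7.64172008e+01,
       7.43315275e-04, 8.12548634e+01]), 'qvel': array([-0.04236289, -0.11643442,  0.08245452, -0.0336431 , -0.03194316,
       -0.13690777]), 'joint_efforts': array([ 4.35527836e-03, -5.56690621e+01,  3.45071054e+01,  1.16397996e-02,
       -2.49214199e-04, -2.85063800e-05]), 'ee_pos': array([0.1930031 , 0.51476003, 0.24471972]), 'tool_rot': array([[-9.36335586e-01,  3.51105802e-01, -6.21914450e-04],
       [ 3.51106295e-01,  9.36334983e-01, -1.08172340e-03],
       [ 2.02520892e-04, -1.23121420e-03, -9.99999222e-01]]), 'contact_force': array([ 0.65606274, -0.05178358, -0.07793567]), 'ft_torque': array([0.0072813 , 0.00485302, 0.00826257]), 'opening': 1.0001769526482098}
```

View pics/top0.png

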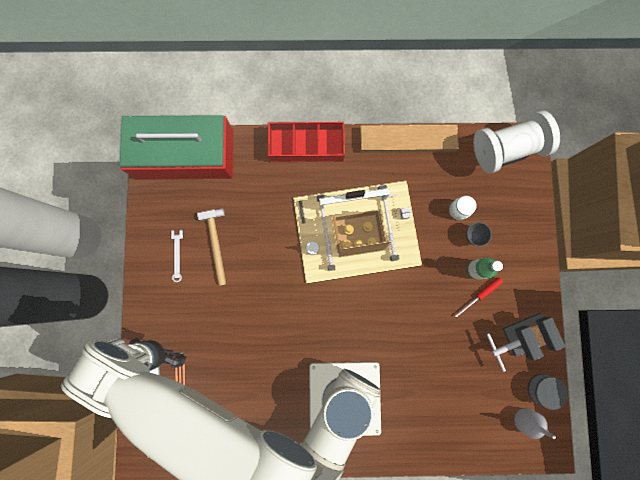

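View pics/side0.png

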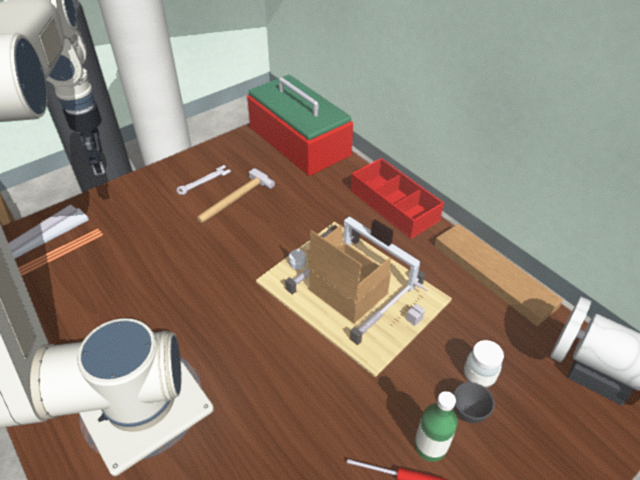

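The top view shows the jig board with corners near (293,197), (409,181), (423,267) and (306,283). The bar is at the far end and the mark block is near (405,213). In the side view, the long flap and the side flaps all stand up. Next I'll fit the jig pose and the flap angles.

```bash
cat > fit.py <<'E'
from h import *
def L(t): z=np.load(f"pics/{t}.npz");return z["im"],z["d"]
im,d=L("top0");W=cloud("top",d)
hsv=cv2.cvtColor(im,cv2.COLOR_RGB2HSV)
m=(W[...,2]>.006)&(W[...,2]<.02)&(W[...,0]>.3)&(W[...,0]<.8)&(abs(W[...,1])<.35)&(hsv[...,2]>140)
m=cv2.morphologyEx(m.astype(np.uint8),cv2.MORPH_OPEN,np.ones((3,3)))
n,l,s,_=cv2.connectedComponentsWithStats(m);k=1+s[1:,4].argmax()
P=W[l==k]
r=cv2.minAreaRect((P[:,:2]*1000).astype(np.float32));print("rect",r,P[:,2].mean())
E
cat >> fit.py <<'E'
c=np.array(r[0])/1000;b=cv2.boxPoints(r)
e=b[1]-b[0];f=b[2]-b[1];s_=e if np.linalg.norm(e)<np.linalg.norm(f) else f
yaw=np.arctan2(s_[1],s_[0])
if abs(yaw)>1.57: yaw-=np.pi*np.sign(yaw)
Rj=np.array([[np.cos(yaw),-np.sin(yaw)],[np.sin(yaw),np.cos(yaw)]])
o=c-Rj@[.015,0]
def toW(p): p=np.atleast_2d(p);return np.c_[p[:,:2]@Rj.T+o,p[:,2]]
def toJ(p): return np.concatenate([(p[...,:2]-o)@Rj,p[...,2:]],-1)
print("yaw",yaw,"o",o)
E
cat > v.py <<'E'
from fit import *
out=[]
ims,ds=L("side0")
for n,i,(cu,cv_),sz in(("top",im,(358,232),75),("side",ims,(355,300),105)):
    i=i.copy()[:,:,::-1]
    cr=i[cv_-sz:cv_+sz,cu-sz:cu+sz];k=(600 if n=="side" else 600)/(2*sz)
    cr=cv2.resize(cr,(600,600),interpolation=cv2.INTER_CUBIC)
    def pl(pts,col):
        q=((proj(n,toW(pts))-[cu-sz,cv_-sz]+.5)*k).astype(int);cv2.polylines(cr,[q],True,col,1)
    pl([[-.135,-.2,.012],[.165,-.2,.012],[.165,.2,.012],[-.135,.2,.012]],(0,0,255))
    pl([[-.065,-.075,.092],[.065,-.075,.092],[.065,.075,.092],[-.065,.075,.092]],(255,0,0))
    pl([[.105,-.114,.116],[.125,-.114,.116],[.125,.114,.116],[.105,.114,.116]],(0,255,0))
    pl([[.115,-.154,.048],[.115,-.12,.048]],(255,0,255))
    cv2.imwrite(f"pics/crop_{n}.png",cr)
# point stats
for n,dd in(("top",d),("side",ds)):
    J=toJ(cloud(n,dd))
    reg=lambda a,b,c_,d_,e_,f_:J[(J[...,0]>a)&(J[...,0]<b)&(J[...,1]>c_)&(J[...,1]<d_)&(J[...,2]>e_)&(J[...,2]<f_)]
    for nm,a in dict(handle=(.08,.16,-.05,.05,.125,.2),bar=(.08,.16,-.115,.115,.108,.122),L=(-.05,.05,.04,.14,.1,.2),R=(-.05,.05,-.14,-.04,.1,.2),long=(-.2,-.0,-.04,.04,.11,.25),mark=(-.0,.1,-.185,-.12,.04,.055),tin=(-.13,.1,.12,.2,.035,.06)).items():
        p=reg(*a)
        if len(p)>3: print(n,nm,len(p),"min",p.min(0).round(3),"med",np.median(p,0).round(3),"max",p.max(0).round(3), "ang L/R/long", np.degrees(np.arctan2(*(np.linalg.svd((p-p.mean(0))[:,[1,2]])[2][0][::-1]))).round(1) if nm in"LR" else np.degrees(np.arctan2(*(np.linalg.svd((p-p.mean(0))[:,[0,2]])[2][0][::-1]))).round(1))
E
python3 v.py
```

```text
rect ((557.764404296875, -54.22483825683594), (300.1094970703125, 400.2516174316406), 8.149543762207031) 0.012156406277136678
yaw 0.14223635 o [ 0.54291588 -0.0563512 ]
top handle 127 min [ 0.107 -0.03   0.126] med [0.111 0.002 0.164] max [0.122 0.031 0.171] ang L/R/long 78.1
top bar 342 min [ 0.104 -0.113  0.108] med [0.113 0.012 0.115] max [0.126 0.114 0.122] ang L/R/long -179.1
top L 97 min [-0.05   0.075  0.101] med [0.001 0.082 0.133] max [0.049 0.087 0.151] ang L/R/long 77.1
top R 61 min [-0.048 -0.073  0.101] med [ 0.    -0.07   0.144] max [ 0.048 -0.068  0.155] ang L/R/long 86.8
top long 163 min [-0.066 -0.039  0.112] med [-0.062 -0.001  0.181] max [-0.056  0.04   0.233] ang L/R/long 86.2
top mark 87 min [ 0.03  -0.183  0.04 ] med [ 0.047 -0.169  0.048] max [ 0.065 -0.155  0.054] ang L/R/long 179.3
top tin 129 min [-0.105  0.12   0.036] med [-0.024  0.16   0.047] max [-0.003  0.18   0.059] ang L/R/long -178.8
side handle 362 min [ 0.106 -0.028  0.125] med [0.111 0.001 0.153] max [0.125 0.036 0.172] ang L/R/long 84.0
side bar 585 min [ 0.103 -0.11   0.108] med [ 0.111 -0.015  0.117] max [0.128 0.115 0.122] ang L/R/long -169.3
side L 171 min [0.003 0.077 0.1  ] med [0.032 0.086 0.135] max [0.05  0.092 0.154] ang L/R/long -101.4
side R 448 min [-0.05  -0.073  0.1  ] med [-0.002 -0.069  0.128] max [ 0.049 -0.063  0.156] ang L/R/long -95.1
side long 1002 min [-0.066 -0.04   0.11 ] med [-0.06  -0.001  0.172] max [-0.052  0.04   0.229] ang L/R/long -93.3
side mark 168 min [ 0.03  -0.182  0.04 ] med [ 0.046 -0.168  0.049] max [ 0.066 -0.153  0.054] ang L/R/long -177.8
side tin 222 min [-0.106  0.12   0.035] med [-0.026  0.16   0.048] max [-0.     0.187  0.057] ang L/R/long -179.7
```

The fit is good: yaw is 8.15° and the origin is (0.5429, -0.0564). The left flap leans about 12° outward, the right about 4° inward, and the long flap stands nearly straight. Next I'll compute the waypoints.

```bash
cat > wp.py <<'E'
from fit import *
def arc(side,r,phis,x=.006,w=.011,t=.0015):
    p=[]
    for a in np.radians(phis):
        if side in"LR":
            y=.075-r*np.cos(a)+t*np.sin(a)+w; z=.094+r*np.sin(a)+t*np.cos(a)
            p.append([x,y if side=="L" else -y,z+.014])
        else: p.append([-.065+r*np.cos(a)-t*np.sin(a)-w,0,.099+r*np.sin(a)+t*np.cos(a)+.014])
    return p
def show(name,pts,cur):
    W=toW(pts)*1000;prev=np.array(cur)*1000
    for q,j in zip(W,np.array(pts)*1000): print(name,"jig",j.round(),"world",q.round(),"step",(q-prev).round(1));prev=q
if __name__=="__main__":
    s=monitor.read_state();cur=s["ee_pos"]
    a=[[.006,.13,.245],[.006,.13,.152]]+arc("L",.045,[102,85,70,55,40,25,12,3,-1]);show("L",a,cur)
    b=[[.006,.03,.26],[.006,-.13,.26],[.006,-.13,.152]]+arc("R",.045,[90,75,60,45,30,15,3,-1]);show("R",b,toW(a[-1])[0])
    e=[[.006,-.03,.29],[-.13,0,.29],[-.13,0,.2]]+arc("F",.095,[90,78,66,54,42,30,20,10,3,-1],w=.015);show("F",e,toW(b[-1])[0])
E
python3 wp.py
```

```text
rect ((557.764404296875, -54.22483825683594), (300.1094970703125, 400.2516174316406), 8.149543762207031) 0.012156406277136678
yaw 0.14223635 o [ 0.54291588 -0.0563512 ]
L jig [  6. 130. 245.] world [530.  73. 245.] step [ 3.374e+02 -4.416e+02  3.000e-01]
L jig [  6. 130. 152.] world [530.  73. 152.] step [  0.   0. -93.]
L jig [  6.  97. 152.] world [535.  40. 152.] step [  4.7 -32.8  -0.3]
L jig [  6.  84. 153.] world [537.  27. 153.] step [  1.9 -13.1   1.3]
L jig [  6.  72. 151.] world [539.  16. 151.] step [  1.6 -11.4  -2.2]
L jig [  6.  61. 146.] world [540.   5. 146.] step [  1.5 -10.5  -5.1]
L jig [  6.  52. 138.] world [541.  -4. 138.] step [ 1.3 -8.8 -7.6]
L jig [  6.  46. 128.] world [542. -10. 128.] step [ 0.9 -6.6 -9.7]
L jig [  6.  42. 119.] world [543. -14. 119.] step [ 0.5 -3.5 -9.6]
L jig [  6.  41. 112.] world [543. -15. 112.] step [ 0.2 -1.1 -7. ]
L jig [  6.  41. 109.] world [543. -15. 109.] step [ 0.  -0.2 -3.1]
R jig [  6.  30. 260.] world [545. -26. 260.] step [  1.6 -10.9 151.3]
R jig [   6. -130.  260.] world [ 567. -184.  260.] step [  22.7 -158.4    0. ]
R 
[... 850 characters left out ...]
-90.]
F jig [-82.   0. 208.] world [462. -68. 208.] step [48.   6.9  8. ]
F jig [-62.   0. 206.] world [482. -65. 206.] step [19.6  2.8 -1.8]
F jig [-43.   0. 200.] world [501. -62. 200.] step [18.8  2.7 -5.8]
F jig [-25.   0. 191.] world [518. -60. 191.] step [17.2  2.5 -9.7]
F jig [-10.   0. 178.] world [533. -58. 178.] step [ 14.8   2.1 -13.1]
F jig [  2.   0. 162.] world [544. -56. 162.] step [ 11.8   1.7 -15.9]
F jig [  9.   0. 147.] world [552. -55. 147.] step [  7.2   1.  -14.9]
F jig [ 13.   0. 131.] world [556. -54. 131.] step [  4.5   0.6 -15.9]
F jig [ 15.   0. 119.] world [558. -54. 119.] step [  1.5   0.2 -11.5]
F jig [ 15.   0. 113.] world [558. -54. 113.] step [ 0.2  0.  -6.6]
```

View pics/crop_side.png

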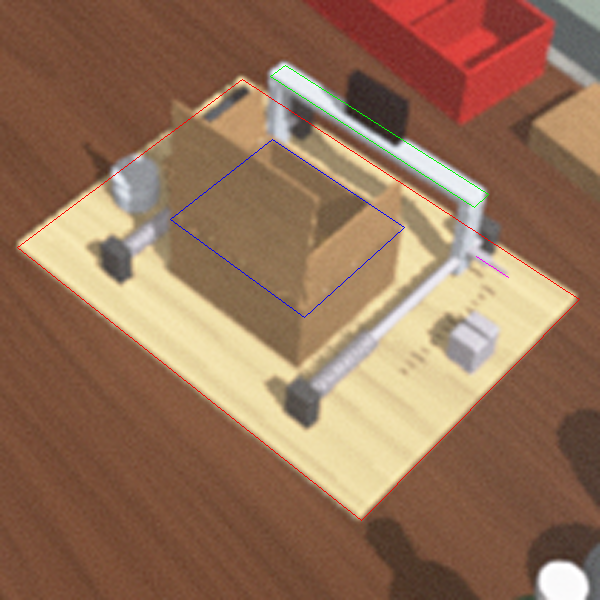

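The overlay lines up with the board, rim, bar and pointer in the side crop. The mark block is at about (472,342) in that crop. Moving now.

```bash
python3 -m inch '[28,-37,2,-0.09,0, 28,-37,2,-0.09,0, 28,-37,2,-0.09,0, 28,-37,2,-0.09,0, 28,-37,2,-0.09,0, 28,-37,0,-0.09,0, 28,-37,0,-0.09,0, 28,-37,0,-0.09,0, 28,-37,0,-0.09,0, 28,-37,0,-0.09,0, 28,-37,0,-0.09,0, 28,-37,0,-0.08,0, 0,0,0,0,0]' 20
python3 -c "
from h import *
s=monitor.read_state();print(s['ee_pos'],s['tool_rot'].round(3).tolist(),s['contact_force'])"
```

```text
time_s: 1.72
ee_pos: [0.5358, 0.0545, 0.2504]
tool_rot: [[-0.108, 0.994, -0.008], [0.994, 0.108, 0.001], [0.002, -0.008, -1.0]]
contact_force: [1.1, -0.8, -0.2]
opening: -0.001
[0.53584085 0.05454986 0.25035022] [[-0.108, 0.994, -0.008], [0.994, 0.108, 0.001], [0.002, -0.008, -1.0]] [ 1.07583217 -0.76917976 -0.18594636]
```

```bash
python3 -m inch '[-6,18,0,0.034,0, 0,0,0,0,0, 0,0,-33,0,0, 0,0,-33,0,0, 0,0,-32,0,0, 0,0,0,0,0, 0,0,0,0,0]'
```

```text
time_s: 2.6
ee_pos: [0.5267, 0.0792, 0.1526]
tool_rot: [[-0.154, 0.988, -0.005], [0.988, 0.154, 0.001], [0.001, -0.005, -1.0]]
contact_force: [0.3, -0.5, 0.6]
opening: 0.006
```

```bash
python3 -m inch '[3,-20,0,0,0, 3,-19,0,0,0, 2,-13,1,0,0, 2,-11,-2,0,0, 1,-11,-5,0,0, 1,-9,-7,0,0, 0,0,0,0,0]'; python3 -c "
from wp import *
print(toJ(monitor.read_state()['ee_pos']))"
```

```text
time_s: 3.48
ee_pos: [0.5407, -0.0072, 0.143]
tool_rot: [[-0.156, 0.988, 0.001], [0.988, 0.156, 0.001], [0.001, 0.001, -1.0]]
contact_force: [-0.9, -0.5, -0.0]
opening: -0.001
rect ((557.764404296875, -54.22483825683594), (300.1094970703125, 400.2516174316406), 8.149543762207031) 0.012156406277136678
yaw 0.14223635 o [ 0.54291588 -0.0563512 ]
[0.00476742 0.04892832 0.14299568]
```

```bash
python3 -m inch '[0,1,-10,0,0, 0,1,-10,0,0, 0,0,-8,0,0, 0,0,-5,0,0, 0,0,0,0,0, 0,0,0,0,0]'; python3 - <<'E'
from wp import *
print(toJ(monitor.read_state()['ee_pos']))
im,d,W=snap("side","s1")
cv2.imwrite("pics/s1c.png",cv2.resize(im[200:380,255:455,::-1],(600,540),interpolation=cv2.INTER_CUBIC))
E
```

```text
time_s: 4.22
ee_pos: [0.5405, -0.0043, 0.1096]
tool_rot: [[-0.157, 0.988, 0.003], [0.988, 0.157, -0.001], [-0.001, 0.002, -1.0]]
contact_force: [-0.2, 0.6, -0.0]
opening: 0.003
rect ((557.764404296875, -54.22483825683594), (300.1094970703125, 400.2516174316406), 8.149543762207031) 0.012156406277136678
yaw 0.14223635 o [ 0.54291588 -0.0563512 ]
[0.004941   0.0518871  0.10962358]
```

View pics/s1c.png

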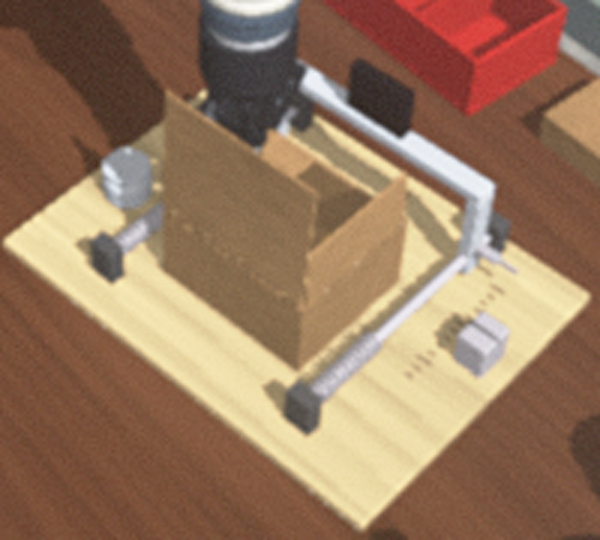

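The picture shows the left flap folded in under the gripper, with its edge near (290,150); the other two flaps are still up. I'll press slightly more, then lift, cross to the right side, and measure the left flap from depth.

```bash
python3 -m inch '[0,-4,-3,0,0, 0,0,-2,0,0, 0,0,0,0,0]'; python3 -m inch '[0,0,50,0,0, 0,0,50,0,0, 0,0,50,0,0, 5,-36,0,0,0, 5,-36,0,0,0, 5,-36,0,0,0, 5,-36,0,0,0, 5,-32,0,0,0, 0,0,0,0,0]'; python3 - <<'E'
from wp import *
print(toJ(monitor.read_state()['ee_pos']))
for n in("top","side"):
    J=toJ(snap(n,n+"2")[2])
    for y in (.065,.055,.045,.035,.027,.015):
        q=J[(abs(J[...,0])<.045)&(abs(J[...,1]-y)<.005)&(J[...,2]<.15)];print(n,y,len(q),np.median(q[:,2]).round(4) if len(q) else 0)
E
```

```text
time_s: 4.65
ee_pos: [0.5411, -0.0051, 0.1098]
tool_rot: [[-0.16, 0.987, 0.009], [0.987, 0.16, 0.005], [0.004, 0.01, -1.0]]
contact_force: [1.0, 1.0, -0.4]
opening: 0.0
time_s: 5.78
ee_pos: [0.5662, -0.1853, 0.2613]
tool_rot: [[-0.163, 0.987, 0.007], [0.987, 0.163, 0.007], [0.006, 0.008, -1.0]]
contact_force: [1.1, 0.6, -0.0]
opening: -0.001
rect ((557.764404296875, -54.22483825683594), (300.1094970703125, 400.2516174316406), 8.149543762207031) 0.012156406277136678
yaw 0.14223635 o [ 0.54291588 -0.0563512 ]
[ 0.00477918 -0.1309342   0.26130717]
top 0.065 84 0.095
top 0.055 85 0.0951
top 0.045 80 0.0954
top 0.035 84 0.095
top 0.027 83 0.0948
top 0.015 25 0.0424
side 0.065 13 0.099
side 0.055 15 0.0981
side 0.045 14 0.0977
side 0.035 12 0.0984
side 0.027 12 0.0981
side 0.015 0 0
```

Depth shows the left flap flat. Now the right one.

```bash
python3 -m inch '[0,0,-37,-0.02,0, 0,0,-36,0,0, 0,0,-36,0,0, 0,0,0,0,0, -3,20,0,0,0, -3,20,0,0,0, -2,11,-1,0,0, -2,11,-4,0,0, -1,9,-7,0,0, -1,6,-9,0,0, 0,0,0,0,0]'; python3 -c "
from wp import *
print(toJ(monitor.read_state()['ee_pos']))"
```

```text
time_s: 7.25
ee_pos: [0.5544, -0.0949, 0.1338]
tool_rot: [[-0.152, 0.988, 0.016], [0.988, 0.152, 0.005], [0.003, 0.017, -1.0]]
contact_force: [0.6, -0.4, 0.1]
opening: -0.003
rect ((557.764404296875, -54.22483825683594), (300.1094970703125, 400.2516174316406), 8.149543762207031) 0.012156406277136678
yaw 0.14223635 o [ 0.54291588 -0.0563512 ]
[ 0.00588508 -0.0397546   0.13381254]
```

```bash
python3 -m inch '[0,-4,-8,0,0, 0,-2,-8,0,0, 0,0,-6,0,0, 0,0,-4,0,0, 0,0,-2,0,0, 0,0,0,0,0]';  python3 -m inch '[0,0,55,0,0, 0,0,55,0,0, 0,0,55,0,0, 0,0,20,0,0, -46,4,0,0,0, -46,4,0,0,0, -46,3,0,0,0, 0,0,0,0,0]'; python3 - <<'E'
from wp import *
print(toJ(monitor.read_state()['ee_pos']))
for n in("top","side"):
    J=toJ(snap(n,n+"3")[2])
    for y in (.055,.03,-.065,-.055,-.045,-.035,-.027,-.015):
        q=J[(J[...,0]>-.04)&(J[...,0]<.055)&(abs(J[...,1]-y)<.005)&(J[...,2]<.15)];print(n,y,len(q),np.median(q[:,2]).round(4) if len(q) else 0)
    q=J[(abs(J[...,1])<.06)&(J[...,0]>-.11)&(J[...,0]<-.03)&(J[...,2]>.11)&(J[...,2]<.23)];print("long",len(q),np.percentile(q,[5,50,95],axis=0).round(3).tolist())
E
```

```text
time_s: 8.0
ee_pos: [0.5549, -0.1023, 0.11]
tool_rot: [[-0.151, 0.988, 0.022], [0.989, 0.151, 0.004], [0.0, 0.022, -1.0]]
contact_force: [-0.5, 0.4, -0.1]
opening: 0.0
time_s: 9.0
ee_pos: [0.4125, -0.0919, 0.2976]
tool_rot: [[-0.149, 0.989, 0.02], [0.989, 0.149, 0.004], [0.001, 0.02, -1.0]]
contact_force: [0.8, 0.7, 0.5]
opening: 0.001
rect ((557.764404296875, -54.22483825683594), (300.1094970703125, 400.2516174316406), 8.149543762207031) 0.012156406277136678
yaw 0.14223635 o [ 0.54291588 -0.0563512 ]
[-0.13415327 -0.01665027  0.29762618]
top 0.055 86 0.0951
top 0.03 90 0.095
top -0.065 87 0.0958
top -0.055 93 0.0959
top -0.045 84 0.0958
top -0.035 89 0.0947
top -0.027 138 0.093
top -0.015 82 0.017
long 153 [[-0.066, -0.028, 0.116], [-0.064, 0.013, 0.182], [-0.061, 0.055, 0.226]]
side 0.055 28 0.0977
side 0.03 26 0.0976
side -0.065 357 0.0775
side -0.055 133 0.0973
side -0.045 110 0.0967
side -0.035 87 0.0964
side -0.027 72 0.0966
side -0.015 22 0.0961
long 1304 [[-0.065, -0.054, 0.116], [-0.063, -0.008, 0.166], [-0.06, 0.048, 0.223]]
```

Both side flaps are flat and the long flap is still upright. Folding it now.

```bash
python3 -m inch '[-2,17,0,0,0, 0,0,-45,0,0, 0,0,-45,0,0, 0,0,0,0,0, 22,3,0,0,0, 22,3,0,0,0, 18,3,-2,0,0, 17,2,-6,0,0, 15,2,-10,0,0, 12,2,-13,0,0, 0,0,0,0,0]'; python3 -c "
from wp import *
print(toJ(monitor.read_state()['ee_pos']))"
```

```text
time_s: 10.48
ee_pos: [0.5294, -0.0559, 0.1765]
tool_rot: [[-0.152, 0.988, 0.023], [0.988, 0.152, 0.004], [0.0, 0.023, -1.0]]
contact_force: [-1.0, 0.4, -0.6]
opening: 0.001
rect ((557.764404296875, -54.22483825683594), (300.1094970703125, 400.2516174316406), 8.149543762207031) 0.012156406277136678
yaw 0.14223635 o [ 0.54291588 -0.0563512 ]
[-0.0133145   0.00239854  0.17653705]
```

```bash
python3 -m inch '[9,1,-12,0,0, 8,1,-14,0,0, 5,1,-14,0,0, 3,0,-12,0,0, 0,0,-9,0,0, 0,0,-5,0,0, 0,0,-3,0,0, 0,0,0,0,0]'; python3 -c "
from wp import *
print(toJ(monitor.read_state()['ee_pos']))"
```

```text
time_s: 11.48
ee_pos: [0.5555, -0.0529, 0.1154]
tool_rot: [[-0.151, 0.988, 0.035], [0.988, 0.152, -0.0], [-0.005, 0.034, -0.999]]
contact_force: [-0.7, 0.7, -0.2]
opening: -0.001
rect ((557.764404296875, -54.22483825683594), (300.1094970703125, 400.2516174316406), 8.149543762207031) 0.012156406277136678
yaw 0.14223635 o [ 0.54291588 -0.0563512 ]
[0.01291084 0.00164661 0.11537792]
```

```bash
python3 -m inch '[0,0,-3,0,0, 0,0,-3,0,0, 0,0,0,0,0]';  python3 -m inch '[-10,0,40,0,20, -10,-1,40,0,60, 0,0,50,0,85, 0,0,0,0,85, 0,0,0,0,85]'; python3 - <<'E'
from wp import *
print(toJ(monitor.read_state()['ee_pos']))
for n in("top","side"):
    im,d,W=snap(n,n+"4");J=toJ(W)
    for x in (-.05,-.02,0,.02,.04,.055):
        q=J[(abs(J[...,0]-x)<.006)&(J[...,1]>-.07)&(J[...,1]<.07)&(J[...,2]<.15)];print(n,x,len(q),np.median(q[:,2]).round(4) if len(q) else 0)
    q=J[(abs(J[...,1])<.05)&(J[...,0]>.09)&(J[...,0]<.14)&(J[...,2]>.13)&(J[...,2]<.18)];print("handle",len(q),np.percentile(q,[2,50,98],axis=0).round(3).tolist())
    if n=="side":cv2.imwrite("pics/s4c.png",cv2.resize(im[200:380,255:455,::-1],(600,540),interpolation=cv2.INTER_CUBIC))
E
```

```text
time_s: 11.85
ee_pos: [0.5557, -0.053, 0.1147]
tool_rot: [[-0.151, 0.988, 0.042], [0.988, 0.152, -0.002], [-0.008, 0.041, -0.999]]
contact_force: [-1.6, 0.7, 2.8]
opening: -0.0
time_s: 12.48
ee_pos: [0.534, -0.0541, 0.2445]
tool_rot: [[-0.151, 0.988, 0.038], [0.989, 0.151, -0.001], [-0.007, 0.037, -0.999]]
contact_force: [-0.4, -0.3, -1.5]
opening: 0.995
rect ((557.764404296875, -54.22483825683594), (300.1094970703125, 400.2516174316406), 8.149543762207031) 0.012156406277136678
yaw 0.14223635 o [ 0.54291588 -0.0563512 ]
[-0.00852167  0.00353693  0.24450165]
top -0.05 10 0.1001
top -0.02 37 0.0994
top 0 44 0.1004
top 0.02 57 0.1012
top 0.04 64 0.0998
top 0.055 62 0.1006
handle 93 [[0.107, -0.011, 0.134], [0.112, 0.009, 0.163], [0.122, 0.03, 0.17]]
side -0.05 270 0.1019
side -0.02 253 0.1015
side 0 247 0.1017
side 0.02 235 0.102
side 0.04 223 0.1021
side 0.055 231 0.1015
handle 331 [[0.107, -0.026, 0.131], [0.111, 0.001, 0.156], [0.122, 0.032, 0.17]]
```

View pics/s4c.png

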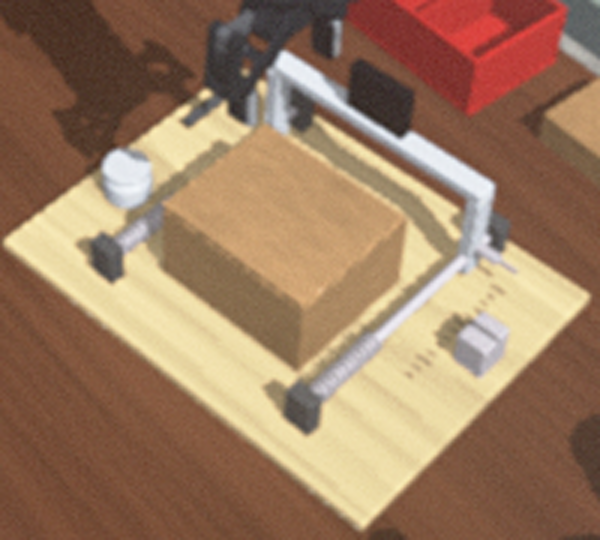

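The carton is closed: the lid is flat at about 100 mm, and the pointer is still at rest near (510,268). The mark line is near (485,330). Now to the handle.

```bash
python3 -m inch '[31,3,0,0,85, 31,3,0,0,85, 30,4,0,0,85, 30,4,0,0,85, 0,0,0,0,85, 0,0,0,0,85]'; python3 -c "
from wp import *
s=monitor.read_state();print(toJ(s['ee_pos']),s['tool_rot'][:,2], .1422-np.arctan2(s['tool_rot'][1,1],s['tool_rot'][0,1]))"
```

```text
time_s: 13.32
ee_pos: [0.6573, -0.0393, 0.2356]
tool_rot: [[-0.151, 0.988, 0.025], [0.989, 0.151, 0.001], [-0.002, 0.025, -1.0]]
contact_force: [-0.7, -0.0, -0.5]
opening: 0.995
rect ((557.764404296875, -54.22483825683594), (300.1094970703125, 400.2516174316406), 8.149543762207031) 0.012156406277136678
yaw 0.14223635 o [ 0.54291588 -0.0563512 ]
[0.11561792 0.00067611 0.23560628] [ 0.024739    0.00131987 -0.99969307] -0.009188940350858849
```

```bash
python3 -m inch '[-1,0,-30,-0.009,85, 0,0,-30,0,85, 0,0,-26,0,85, 0,0,-3,0,85, 0,0,0,0,85]' 70; python3 -m inch '[0,0,0,0,0, 0,0,0,0,0, 0,0,0,0,0, 0,0,0,0,0, 0,0,0,0,0, 0,0,0,0,0]' 70; python3 -c "
from wp import *
s=monitor.read_state();print(toJ(s['ee_pos']),s['tool_rot'][:,2], s['contact_force'])"
```

```text
time_s: 13.95
ee_pos: [0.6523, -0.0398, 0.1457]
tool_rot: [[-0.14, 0.99, 0.025], [0.99, 0.14, 0.001], [-0.003, 0.025, -1.0]]
contact_force: [0.1, 0.3, -0.2]
opening: 0.994
time_s: 14.7
ee_pos: [0.6543, -0.04, 0.1494]
tool_rot: [[-0.141, 0.99, 0.031], [0.99, 0.141, -0.0], [-0.005, 0.031, -1.0]]
contact_force: [4.9, 0.6, 1.5]
opening: 0.155
rect ((557.764404296875, -54.22483825683594), (300.1094970703125, 400.2516174316406), 8.149543762207031) 0.012156406277136678
yaw 0.14223635 o [ 0.54291588 -0.0563512 ]
[0.11257399 0.00044504 0.14938511] [ 3.14290650e-02 -1.95325489e-04 -9.99505966e-01] [4.87083649 0.62426347 1.45096331]
```

Gripped. Pulling about 50 mm.

```bash
python3 -m inch '[-10,-1,0,0,0, -10,-2,0,0,0, -10,-1,0,0,0, -10,-1,0,0,0, -8,-1,0,0,0, 0,0,0,0,0]'; python3 -m inch '[0,0,0,0,0, 0,0,0,0,0]'; python3 - <<'E'
from wp import *
s=monitor.read_state();print(toJ(s['ee_pos']),s['tool_rot'][:,2])
cu,cv_={},{}
for n in("top","side"):
    im,d,W=snap(n,n+"5");J=toJ(W)
    q=J[(J[...,1]>-.19)&(J[...,1]<-.15)&(J[...,0]>.0)&(J[...,0]<.1)&(J[...,2]>.042)&(J[...,2]<.054)];print("mark",len(q),np.percentile(q,[2,50,98],axis=0).round(4).tolist())
    q=J[(abs(J[...,1])<.11)&(abs(J[...,1])>.04)&(J[...,0]>.02)&(J[...,0]<.14)&(J[...,2]>.112)&(J[...,2]<.122)];print("bar",len(q),np.percentile(q,[2,50,98],axis=0).round(4).tolist())
    print(proj(n,toW([[.0475,-.155,.048],[.06,-.154,.048]])))
im=np.load("pics/side5.npz")["im"];c=proj("side",toW([[.055,-.155,.048]]))[0].astype(int);print(c)
a=cv2.resize(im[c[1]-25:c[1]+25,c[0]-33:c[0]+33,::-1],None,fx=8,fy=8,interpolation=cv2.INTER_CUBIC)
im=np.load("pics/top5.npz")["im"];c=proj("top",toW([[.055,-.155,.048]]))[0].astype(int);print(c)
b=cv2.resize(im[c[1]-12:c[1]+13,c[0]-16:c[0]+17,::-1],None,fx=8,fy=8,interpolation=cv2.INTER_CUBIC)
cv2.imwrite("pics/z5.png",np.hstack([a,cv2.copyMakeBorder(b,0,a.shape[0]-b.shape[0],0,0,cv2.BORDER_CONSTANT)]))
E
```

```text
time_s: 15.45
ee_pos: [0.6078, -0.0466, 0.1494]
tool_rot: [[-0.141, 0.989, 0.036], [0.99, 0.141, -0.001], [-0.006, 0.036, -0.999]]
contact_force: [7.4, 2.4, -0.0]
opening: 0.153
time_s: 15.7
ee_pos: [0.6085, -0.0465, 0.1494]
tool_rot: [[-0.141, 0.989, 0.038], [0.99, 0.141, -0.001], [-0.006, 0.037, -0.999]]
contact_force: [6.7, 1.5, 0.3]
opening: 0.152
rect ((557.764404296875, -54.22483825683594), (300.1094970703125, 400.2516174316406), 8.149543762207031) 0.012156406277136678
yaw 0.14223635 o [ 0.54291588 -0.0563512 ]
[0.06635942 0.00043598 0.14936675] [ 3.75143705e-02 -8.45995463e-04 -9.99295730e-01]
mark 82 [[0.0308, -0.1832, 0.0426], [0.0464, -0.1692, 0.0469], [0.0633, -0.156, 0.0533]]
bar 96 [[0.0553, -0.1064, 0.1126], [0.0648, 0.0795, 0.1156], [0.0745, 0.1086, 0.1209]]
[[401.58832827 213.0862143 ]
 [400.65757192 209.54131232]]
mark 153 [[0.0313, -0.1803, 0.0427], [0.0467, -0.1669, 0.0487], [0.0648, -0.1529, 0.0529]]
bar 386 [[0.0553, -0.1077, 0.1126], [0.0646, -0.0452, 0.1172], [0.0761, 0.1061, 0.1213]]
[[411.22349662 307.95305059]
 [414.03443509 304.69081991]]
[413 306]
[401 210]
```

View pics/z5.png

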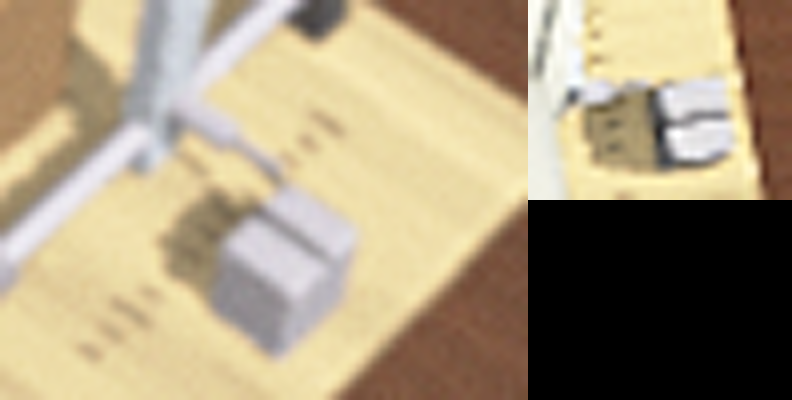

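The side crop shows the pointer tip at (275,175) and the line's inner end at (262,213), which leaves about 14–18 mm to go. I'll pull 11 mm and look again.

```bash
python3 -m inch '[-6,-1,0,0,0, -5,-1,0,0,0, 0,0,0,0,0, 0,0,0,0,0]'; cat > z.py <<'E'
import sys
from wp import *
s=monitor.read_state();print(toJ(s['ee_pos']),s['contact_force'])
ims=[snap("side","sx")[0].astype(float) for _ in range(5)];im=np.mean(ims,0).astype(np.uint8)
c=proj("side",toW([[.05,-.155,.048]]))[0].astype(int)
a=cv2.resize(im[c[1]-18:c[1]+19,c[0]-20:c[0]+20,::-1],None,fx=16,fy=16,interpolation=cv2.INTER_CUBIC)
print("org",c-[20,18])
for x in(.05,.06): print(x,(proj("side",toW([[x,-.155,.048],[x,-.165,.048]]))-c+[20,18]+.5)*16)
cv2.imwrite(f"pics/{sys.argv[1]}.png",a)
J=[toJ(snap("top","tx")[2]) for _ in range(3)]+[toJ(cloud("side",np.load("pics/sx.npz")["d"]))]
for j in J:
    q=j[(abs(j[...,1])<.11)&(abs(j[...,1])>.04)&(j[...,0]>.02)&(j[...,0]<.14)&(j[...,2]>.112)&(j[...,2]<.122)];print("bar",len(q),np.percentile(q[:,0],[2,50,98]).round(4))
E
python3 z.py z6
```

```text
time_s: 16.3
ee_pos: [0.5995, -0.0478, 0.1494]
tool_rot: [[-0.142, 0.989, 0.041], [0.99, 0.142, 0.001], [-0.005, 0.041, -0.999]]
contact_force: [8.1, 2.0, -0.8]
opening: 0.153
rect ((557.764404296875, -54.22483825683594), (300.1094970703125, 400.2516174316406), 8.149543762207031) 0.012156406277136678
yaw 0.14223635 o [ 0.54291588 -0.0563512 ]
[0.05719376 0.0004392  0.14939363] [ 8.07948187  2.00288265 -0.83572121]
org [391 289]
0.05 [[341.68691937 301.51013946]
 [395.82207194 338.83563827]]
0.06 [[381.93670638 262.7424191 ]
 [436.00966988 299.78305503]]
bar 115 [0.0458 0.0564 0.0657]
bar 107 [0.0467 0.0569 0.0653]
bar 109 [0.0454 0.0564 0.0655]
bar 406 [0.0459 0.055  0.068 ]
```

View pics/z6.png

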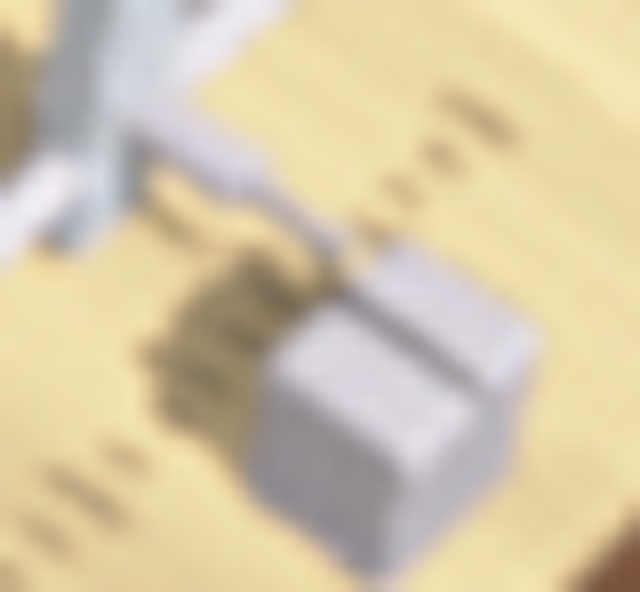

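The crop shows the pointer axis through (255,190)–(340,250), parallel to the mark line through (348,300)–(470,385). The offset is about 7 mm along jig x.

```bash
python3 -m inch '[-5,-1,0,0,0, -3,0,0,0,0, 0,0,0,0,0, 0,0,0,0,0]'; python3 z.py z7
```

```text
time_s: 17.2
ee_pos: [0.5937, -0.0486, 0.1494]
tool_rot: [[-0.142, 0.989, 0.045], [0.99, 0.142, 0.001], [-0.006, 0.044, -0.999]]
contact_force: [7.8, 2.0, 0.6]
opening: 0.15
rect ((557.764404296875, -54.22483825683594), (300.1094970703125, 400.2516174316406), 8.149543762207031) 0.012156406277136678
yaw 0.14223635 o [ 0.54291588 -0.0563512 ]
[0.05131768 0.00045218 0.1494199 ] [7.81069454 1.9856772  0.56587335]
org [391 289]
0.05 [[341.68691937 301.51013946]
 [395.82207194 338.83563827]]
0.06 [[381.93670638 262.7424191 ]
 [436.00966988 299.78305503]]
bar 111 [0.0404 0.0501 0.0593]
bar 112 [0.0401 0.0498 0.0598]
bar 108 [0.0403 0.0504 0.0598]
bar 389 [0.0404 0.0494 0.0615]
```

View pics/z7.png

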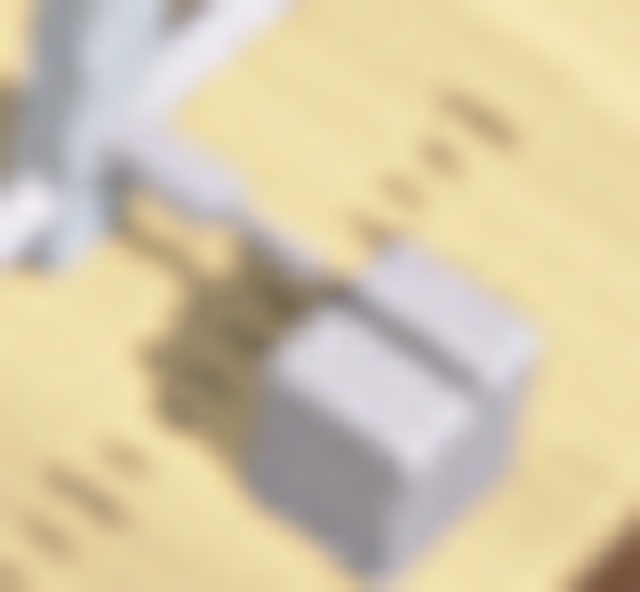

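About 2 mm remain; the pointer axis extends to (348,287) and the line end is at about (348,297). One more nudge.

```bash
python3 -m inch '[-3,0,0,0,0, 0,0,0,0,0, 0,0,0,0,0, 0,0,0,0,0]'; python3 z.py z8
```

```text
time_s: 18.1
ee_pos: [0.5928, -0.0488, 0.1495]
tool_rot: [[-0.142, 0.989, 0.048], [0.99, 0.142, 0.001], [-0.006, 0.047, -0.999]]
contact_force: [8.2, 2.0, 0.6]
opening: 0.157
rect ((557.764404296875, -54.22483825683594), (300.1094970703125, 400.2516174316406), 8.149543762207031) 0.012156406277136678
yaw 0.14223635 o [ 0.54291588 -0.0563512 ]
[0.05047704 0.00044574 0.14945143] [8.18934554 2.03360481 0.58059301]
org [391 289]
0.05 [[341.68691937 301.51013946]
 [395.82207194 338.83563827]]
0.06 [[381.93670638 262.7424191 ]
 [436.00966988 299.78305503]]
bar 115 [0.0397 0.0493 0.0588]
bar 106 [0.0395 0.0489 0.0579]
bar 109 [0.04   0.0493 0.0588]
bar 399 [0.0393 0.0484 0.0599]
```

View pics/z8.png

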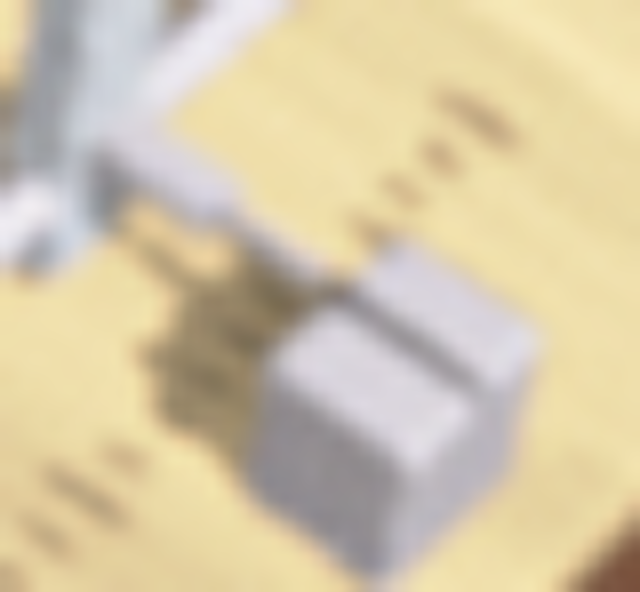

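```bash
python3 -m inch '[-3,0,0,0,0, 0,0,0,0,0, 0,0,0,0,0, 0,0,0,0,0]'; python3 z.py z9; python3 - <<'E'
from wp import *
J=toJ(cloud("side",np.load("pics/sx.npz")["d"]))
for x in(-.05,-.03,-.01,.01):
    q=J[(abs(J[...,0]-x)<.006)&(abs(J[...,1])<.07)&(J[...,2]<.12)];print("lid",x,len(q),np.median(q[:,2]).round(4))
E
python3 -m inch '[0,0,0,0,0, 0,0,0,0,0, 0,0,0,0,0, 0,0,0,0,0]'
```

```text
time_s: 19.0
ee_pos: [0.5918, -0.0489, 0.1494]
tool_rot: [[-0.142, 0.989, 0.051], [0.99, 0.142, 0.0], [-0.007, 0.05, -0.999]]
contact_force: [8.6, 1.4, 0.6]
opening: 0.15
rect ((557.764404296875, -54.22483825683594), (300.1094970703125, 400.2516174316406), 8.149543762207031) 0.012156406277136678
yaw 0.14223635 o [ 0.54291588 -0.0563512 ]
[0.04949158 0.00043768 0.14942275] [8.55595374 1.44343128 0.61382294]
org [391 289]
0.05 [[341.68691937 301.51013946]
 [395.82207194 338.83563827]]
0.06 [[381.93670638 262.7424191 ]
 [436.00966988 299.78305503]]
bar 107 [0.0384 0.0485 0.0579]
bar 110 [0.0384 0.0478 0.0576]
bar 112 [0.0383 0.0474 0.0572]
bar 401 [0.0379 0.0476 0.0593]
rect ((557.764404296875, -54.22483825683594), (300.1094970703125, 400.2516174316406), 8.149543762207031) 0.012156406277136678
yaw 0.14223635 o [ 0.54291588 -0.0563512 ]
lid -0.05 276 0.1018
lid -0.03 245 0.1018
lid -0.01 268 0.1019
lid 0.01 249 0.1018
time_s: 19.9
ee_pos: [0.5935, -0.0486, 0.1494]
tool_rot: [[-0.142, 0.988, 0.053], [0.99, 0.143, 0.001], [-0.007, 0.052, -0.999]]
contact_force: [7.9, 0.8, 0.5]
opening: 0.154
```

View pics/z9.png

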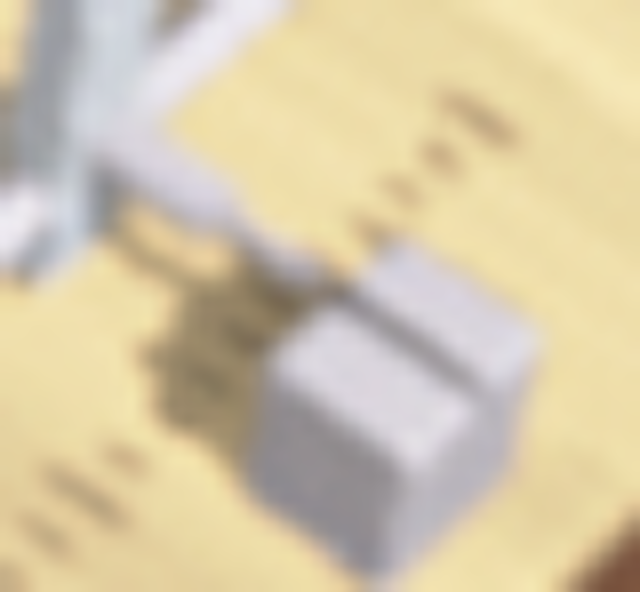

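The zero rows let the bar creep back about 1.7 mm. I'll pull that back in small rows and hand in directly afterwards.

```bash
python3 -m inch '[-2,0,0,0,0, -1,0,0,0,0, -0.5,0,0,0,0, -0.5,0,0,0,0, -0.5,0,0,0,0, -0.5,0,0,0,0]'; python3 - <<'E'
from wp import *
for i in range(3):
    s=monitor.read_state();W=snap("top","f")[2];j=toJ(W)
    q=j[(abs(j[...,1])<.11)&(abs(j[...,1])>.04)&(j[...,0]>.02)&(j[...,0]<.14)&(j[...,2]>.112)&(j[...,2]<.122)]
    print(s["time_s"],toJ(s['ee_pos']),s['contact_force'],s['opening'],"bar",np.percentile(q[:,0],[2,50,98]).round(4))
E
```

```text
time_s: 20.65
ee_pos: [0.5916, -0.0489, 0.1494]
tool_rot: [[-0.142, 0.988, 0.056], [0.99, 0.142, 0.0], [-0.008, 0.056, -0.998]]
contact_force: [8.7, 1.4, 1.3]
opening: 0.149
rect ((557.764404296875, -54.22483825683594), (300.1094970703125, 400.2516174316406), 8.149543762207031) 0.012156406277136678
yaw 0.14223635 o [ 0.54291588 -0.0563512 ]
20.65 [0.04922792 0.00043697 0.14943842] [8.66134436 1.4480148  1.2567775 ] 0.14909854689907084 bar [0.0378 0.0473 0.0572]
20.7 [0.04922504 0.00042951 0.14946747] [9.12801796 1.26672159 1.29651662] 0.15335595084502202 bar [0.0385 0.0483 0.0573]
20.75 [0.0492319  0.00043913 0.14942554] [8.81561428 1.68669148 1.32077668] 0.15155077824975538 bar [0.0378 0.0479 0.0575]
```

The bar is stable, at about 0.048 against about 0.047–0.048 for the mark. Handing in.

```bash
python3 -c "
from h import *
print(order.finish_job());s=monitor.read_state();print(s['time_s'],s['ee_pos'],s['contact_force'])"
```

```text
the job is handed in; nothing more can be done
None
the job is handed in; nothing more can be done
```

I closed the carton and handed the job in at about 20.8 s, with the gripper still holding the bar at the mark. The finish call reports no verdict, so I can't confirm how it was judged.

- **Flaps:** I folded the left and right flaps flat first, then the long flap over them. Depth readings showed each one flat. A later check, with the bar near the mark, had the lid level at about 102 mm along its length.
- **Bar position:** I pinched the handle at a 70 N grip setting and pulled the bar to the mark. The last depth readings put the bar at jig x of about 47–48 mm. The mark block's centre measured about 46–48 mm, and about 51 mm when I projected the line from the picture. That puts the pointer within about 1–3 mm of the line, inside the 6 mm allowed.
- **Holding still:** With no pull commanded, the bar crept back about 1.7 mm over half a second. I pulled it back in small steps. The tool position then stayed steady to within 0.01 mm over the last three readings, with the tool feeling about 9 N of pull.
- **Not checked:** I didn't measure the finger-to-bar contact force directly, and I didn't re-measure the other items at the end. The tin looked undisturbed in the last wider view, and I saw no sign of unexpected contact.

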